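Stand a measuring wheel on its kickstand and hold it for the handle

TASK

The measuring wheel is parked in its plywood cradle with its fork leaning on the padded rest. While it leans there, flip its kickstand all the way down over centre; then, keeping the wheel in the cradle, swing the fork upright until the kickstand's foot stands on the bench, and finish still holding it upright by the tube stub, because it would tip off its stand if let go and the handle is about to be fitted. Leave everything else on the bench where it is.

Things in the scene. Friction and masses are not known exactly. Their poses are not given: they have to be found in the camera images.
- fork: the measuring wheel's fork with counter box, about 0.8 kg with tube and kickstand, turning freely about the wheel's axle. Origin on the axle, mid-wheel, 92 mm above the bench. z runs up the tube (vertical when upright), y along the axle (level), x to the counter side, to which it leans by about 40 degrees at the start. Let go, it tips to that side again, even with the kickstand down.
- stub: bare round aluminium tube, 25 mm in diameter, fixed in the fork, its axis through the axle. Origin on the tube's axis, 222 mm from the axle and 28 mm below its open upper end: the place to hold it. Same axes as the fork. Nothing is beside it from 180 mm to 250 mm from the axle once the kickstand is down.
- wheel: the 160 mm wheel, 24 mm wide, 0.45 kg. Origin at the bottom of the tyre, 12 mm above the bench. Loose but snug in the cradle's slot, chocked against rolling.
- cradle: fixed plywood parking cradle, 270 x 68 mm, slot walls 57 mm high. Origin on the bench under the axle, x forward (the way the fork leans), z up. Its padded post, 44 mm wide and up to 220 mm high, 115 to 150 mm forward, touches the tube 147 to 179 mm from the axle.
- kickstand (a joint): kickstand angle in rad: 0 folded up beside the tube, 2.44 (140 degrees) down on its stop. The spring holds it folded below 1.22 and snaps it down to the stop by itself beyond that; breakaway takes about 2 N at the foot. It turns about an axis parallel to the fork's y, the foot going backwards (fork's -x), away from the counter side.
- kick_hinge (a point): the kickstand's pivot, outside the fork's blade on the -y side: in the fork's frame at (-4, -26.5, 45) mm. The leg is a 12 mm round aluminium bar, cranked outwards near the pivot; its outer 98 mm run straight, parallel to the tube when folded, at 60 mm on the fork's -y side of it.
- foot (a point): centre of the 18 mm rubber ball at the kickstand's end, 168 mm up the leg from the pivot, level with the tube 213 mm from the axle when folded, with 38 mm free between ball and tube. Kickstand down and fork upright, the ball just rests on the bench, its centre 9 mm up and 112 mm behind the axle.
- tape: tape measure, 72 x 42 x 66 mm, beside the cradle; leave it
- screw_jar: clear jar, 64 mm wide, 85 mm high, in front of the cradle; leave it
- driver: screwdriver lying behind the cradle; leave it
- mallet: hammer lying at the far right; leave it
- pliers: locking pliers lying at the right; leave them
- handle: the wheel's upper handle, 420 mm long tube with a rubber grip, lying at the far edge; leave it
- offcut_a: wooden offcut, 160 x 70 x 22 mm, at the left; leave it
- paint_tin: paint tin, 100 mm wide, 110 mm high, at the left; leave it

How it is judged:
By the outcome, as a careful person would: the job done as asked, in the order asked, and still so for the second after the job is handed in, while the arm keeps its last pose, push and grip.
It also fails if it takes over 51 s, if anything falls off the work surface, if the arm or the gripper's body presses on something with over 40 N, if the wrist force passes 120 N, or if a joint passes its speed limit or range.

ROBOT

A 7-joint arm with a two-finger parallel gripper is mounted at the origin on the work surface. World frame = base frame: x ahead of the robot, y to its left, z up, the work surface at z = 0. Lengths are in m, angles in degrees, forces in N, time in s.
With the tool pointing down it reaches from about 0.35 to 0.9 m from the base axis. Payload 19.9 kg.
Tool frame: the origin (TCP) lies at the very end of the fingers, on their centre line; the grasp point (between the pads) lies 19 mm behind it; y points along the fingers, x is the direction in which the jaws open and shut, and the axes are right-handed (so a half turn about y gives the same grasp; the last joint's range is limited). The gripper opens to 94 mm and grips with 3 to 60 N. Pads are 16 mm wide; open, the fingers measure 119 mm over their backs; the gripper's body (75 mm by 177 mm) begins 78 mm behind the grasp point.
Start: joints at [70.617, 23.915, -0.59, 92.452, 0.269, 63.638, -3.037], TCP at [0.183, -0.598, 0.205] pointing down, gripper open.
Joint ranges: [-161.28, 161.28], [-22.2, 115.67], [-73.04, 71.86], [3.21, 147.25], [-68.34, 248.33], [10.77, 114.83], [-161.83, 161.83]. Speed limits (degrees/s): [108.29, 108.29, 136.94, 136.94, 172.46, 172.46, 172.46].

INTERFACE

Orientations are given as a 3x3 rotation matrix whose columns are the frame's x, y, z axes.
In Python, from rig import state, imaging, r gives the robot as it stands.
- The arm moves only by the tool step_arm, never from a script. Its argument "plan" is a list of rows, each a list of 5 numbers: the opening, from 0 (shut) to 1 (fully open), then the shift along the tool's x, y, z in mm, then the turn about the tool's y in rad. A call has 1 to 20 rows; each row is the pose to reach, as a shift and turn from the pose measured when the call began, along the tool's axes at that moment; what a row does not reach only later rows make up. A row lasts 1/10 s, in which the tool goes at most 50 mm and 8.59 degrees, less where a joint would pass 70% of its speed; a pose out of reach is approached as far as the arm can. A call with a gripper value outside its range is refused whole. The fingers move at their own pace and stop on an object; "newtons" is the grip in N (left out, the last holds). Time passes only in rows, so rows that repeat a pose let the fingers close. It gives the time, the measured TCP pose, the force and the opening at its end, in the units of the state.
- state(): the state, without advancing time (a new reading comes with each control period).
- imaging.get_image(name): name is "scene" or "top"; returns a dict with "image" (480x640x3 uint8, blue, green, red), "range_z" (480x640 float32, m along the optical axis (not along the pixel's ray), 0 where there is no reading), "camera_matrix" (3x3 intrinsics, pixels), "D" ([k1, k2, p1, p2, k3] as OpenCV has them; the pictures are not rectified), "position" and "orientation" of the camera in the world. Camera axes: x right, y up, looking along -z (the intrinsics and any distortion apply to the point x, -y, -z); pixel columns grow to the right and rows downward; lengths in m; the calibration is good to about 2 mm. A picture is of the moment at which its call begins.
- r.finish_job(): hands the job in, once; it reports no verdict.
The state is a dict: "time": time; "joints": joint angles; "joint_vel": joint speeds; "tau": joint torques, N m; "tcp_pos": TCP position; "ee_rot": TCP orientation; "wrist_force": force on the tool from outside, world axes, zero at the start; "torque": the same for the moment, N m; "opening": finger opening in m.
Only numpy, scipy, OpenCV 4.12 (cv2) and the standard library are available. Lean on these libraries where they do the work, as an engineer would, in place of code of your own. Each camera call takes 0.05 s, during which the arm holds its last target.

## Working session

There is one attempt and no reset: what is moved stays moved. The work goes in short steps, Python scripts to look and compute and a tool call to move; the robot and the scene stay as the last step left them, time stands still between calls to the robot, and variables do not carry over. Pictures are saved under pics/ and viewed, and the job is handed in when it is done.

Besides the shell and the picture viewer there is one more tool, called after "Call:" as name(argument=value, ...), one argument or row to a line, values as JSON. step_arm: Moves the arm, as the interface text tells. Its arguments: {"type":"object","properties":{"plan":{"type":"array"},"newtons":{"type":"number"}},"required":["plan"]}

```bash
ls; mkdir -p pics; python3 - <<'E'
from rig import state, imaging, r
import cv2,numpy as np
s=state();print(s)
for n in("scene","top"):
    d=imaging.get_image(n);cv2.imwrite(f"pics/{n}0.png",d["image"]);np.savez(f"{n}0.npz",**d)
    print(n,d["camera_matrix"],d["D"],d["position"],d["orientation"])
E
```

```text
pics
{'time': 0.0, 'joints': array([70.61798116, 23.94795638, -0.58958496, 92.4855731 ,  0.27064347,
       63.63648806, -3.03501039]), 'joint_vel': array([-0.04600169,  0.01616427,  0.03201343, -0.04203089,  0.0147236 ,
       -0.05067895,  0.02138123]), 'tau': array([-1.87540431e-04, -8.51254964e+01,  6.38504382e-01, -4.25997233e+01,
       -4.88280051e-02,  1.87176804e-02,  2.06107015e-04]), 'tcp_pos': array([ 0.1826421 , -0.59733085,  0.20482589]), 'ee_rot': array([[ 2.92476819e-01, -4.60382591e-04,  9.56272502e-01],
       [-9.56271868e-01,  1.10734280e-03,  2.92477158e-01],
       [-1.19357286e-03, -9.99999281e-01, -1.16378821e-04]]), 'wrist_force': array([-0.38854102,  0.35689603,  0.27554039]), 'torque': array([ 0.00274736, -0.05330543,  0.02759116]), 'opening': 0.09404856497336618}
scene [[455.86520077   0.         324.39991346]
 [  0.         455.86520077 237.54161009]
 [  0.           0.           1.        ]] [-0.09049412  0.          0.          0.          0.        ] [1.47716565 0.66331386 0.97375779] [[-0.59726621 -0.46608944  0.65271258]
 [ 0.80199541 -0.35593791  0.47969945]
 [ 0.0087423   0.80998077  0.58639128]]
top [[572.99665011   0.         321.46763734]
 [  0.         572.99665011 244.08970381]
 [  0.           0.           1.        ]] [-0.00883545  0.          0.          0.          0.        ] [0.47431243 0.02680599 1.66514216] [[-0.02128166  0.99723101 -0.07125587]
 [-0.99965301 -0.02011841  0.01700316]
 [ 0.01552253  0.071593    0.99731314]]
```

View pics/scene0.png

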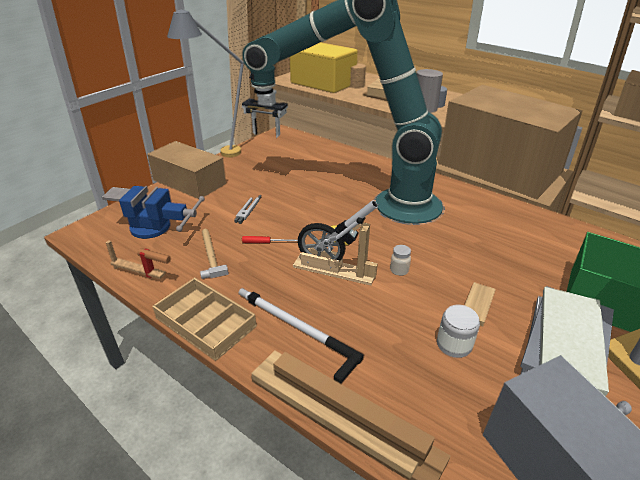

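View pics/top0.png

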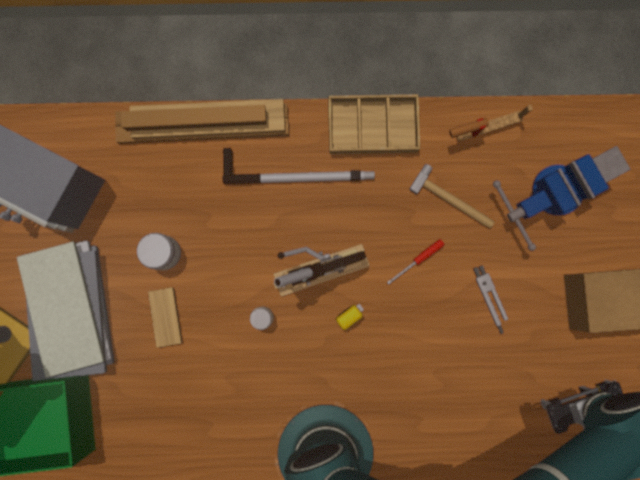

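```bash
python3 - <<'E'
import cv2
a=cv2.imread("pics/top0.png")[220:330,230:390];cv2.imwrite("pics/topc.png",cv2.resize(a,(800,550),interpolation=cv2.INTER_CUBIC))
a=cv2.imread("pics/scene0.png")[190:290,280:420];cv2.imwrite("pics/scenec.png",cv2.resize(a,(770,550),interpolation=cv2.INTER_CUBIC))
E
```

```text
(no output)
```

View pics/topc.png

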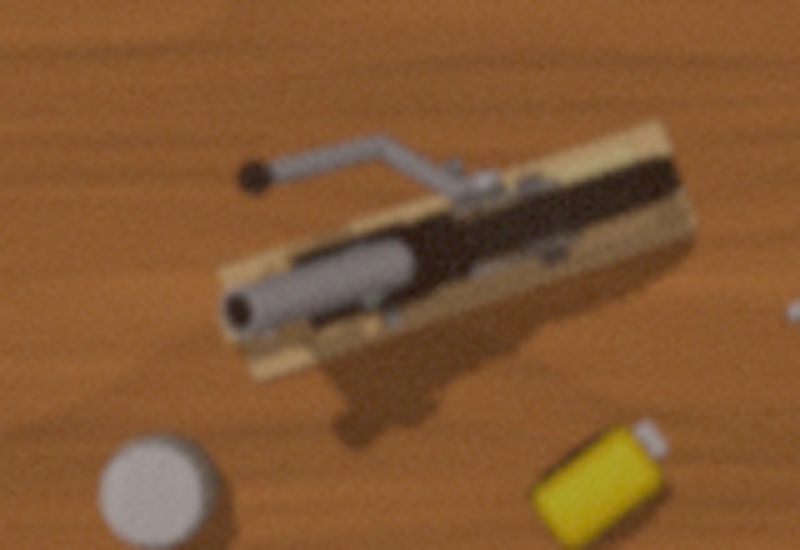

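View pics/scenec.png

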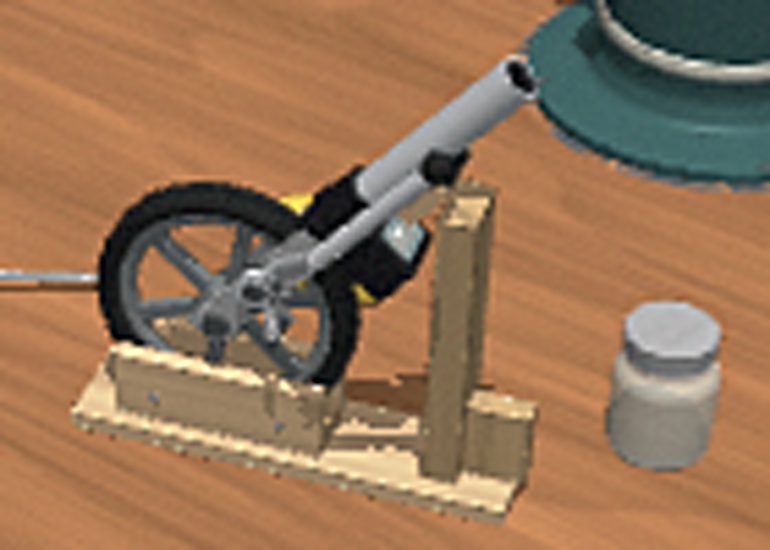

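```bash
cat > h.py <<'E'
import numpy as np,cv2
def ray(d,uv):
    p=cv2.undistortPoints(np.array([[uv]],float),d["camera_matrix"],d["D"])[0,0]
    v=d["orientation"]@np.array([p[0],-p[1],-1.]); return d["position"],v
def tri(da,ua,db,ub):
    a,v=ray(da,ua);b,w=ray(db,ub)
    t=np.linalg.lstsq(np.c_[v,-w],b-a,rcond=None)[0]
    P,Q=a+t[0]*v,b+t[1]*w; return (P+Q)/2,np.linalg.norm(P-Q)
def proj(d,P):
    q=d["orientation"].T@(np.asarray(P)-d["position"]); q=np.array([q[0],-q[1],-q[2]])
    return cv2.projectPoints(q.reshape(1,1,3),np.zeros(3),np.zeros(3),d["camera_matrix"],d["D"])[0].ravel()
def plane(d,uv,z):
    a,v=ray(d,uv); return a+(z-a[2])/v[2]*v
E
python3 - <<'E'
from h import *
S=np.load("scene0.npz");T=np.load("top0.npz")
tc=lambda x,y:(230+x/5-.4,220+y/5-.4)
sc=lambda x,y:(280+x/5.5-.4,190+y/5.5-.4)
for n,a,b in [("foot",tc(254,177),sc(440,166)),("tubeend",tc(240,308),sc(518,76)),("rear+x",tc(658,125),sc(72,415)),("front+x",tc(222,270),sc(505,515)),("tire rear top?",tc(675,175),sc(105,260))]:
    print(n,*tri(T,a,S,b))
for c in [(658,125),(690,222),(257,380),(222,270)]: print(plane(T,tc(*c),.012))
E
```

```text
foot [0.54986427 0.10466307 0.25694536] 0.0008160559468644449
tubeend [0.48572425 0.11070275 0.28237257] 7.999558594627315e-05
rear+x [ 0.58966706 -0.11777856  0.00624552] 0.002171274013507373
front+x [0.50950384 0.13852454 0.00654075] 0.00253033341977124
tire rear top? [ 0.55514744 -0.1176576   0.102625  ] 0.0012830225133793301
[ 0.58862353 -0.11639903  0.012     ]
[ 0.53207184 -0.13343758  0.012     ]
[0.44651119 0.11797112 0.012     ]
[0.51003056 0.13707024 0.012     ]
```

Call:
step_arm(
  plan=[
    [0, 0, -100, 0, 0],
    [0, -30, -150, 30, 0],
    [0, -604, -195, 559, -1.585],
    [0, -604, -195, 559, -1.585],
    [0, -604, -195, 559, -1.585],
    [0, -604, -195, 559, -1.585],
    [0, -604, -195, 559, -1.585],
    [0, -604, -195, 559, -1.585],
    [0, -604, -195, 559, -1.585],
    [0, -604, -195, 559, -1.585],
    [0, -604, -195, 559, -1.585],
    [0, -604, -195, 559, -1.585],
    [0, -604, -195, 559, -1.585],
    [0, -604, -195, 559, -1.585],
    [0, -604, -195, 559, -1.585],
    [0, -604, -195, 559, -1.585],
    [0, -604, -195, 559, -1.585],
    [0, -604, -195, 559, -1.585],
    [0, -604, -195, 559, -1.585],
    [0, -604, -195, 559, -1.585],
  ],
)

```text
time: 2.1
tcp_pos: [0.5407, 0.1451, 0.3999]
ee_rot: [[0.951, -0.002, -0.309], [0.309, 0.002, 0.951], [-0.001, -1.0, 0.003]]
wrist_force: [-0.6, -1.6, -0.5]
opening: 0.0006
```

Call:
step_arm(
  plan=[
    [0, 0, 50, 0, 0],
    [0, 0, 100, 0, 0],
    [0, 0, 140, 0, 0],
    [0, 0, 168, 0, 0],
    [0, 0, 168, 0, 0],
    [0, 0, 168, 0, 0],
  ],
)

```text
time: 2.7
tcp_pos: [0.5405, 0.1444, 0.2329]
ee_rot: [[0.951, -0.002, -0.308], [0.308, 0.002, 0.951], [-0.001, -1.0, 0.002]]
wrist_force: [0.9, -0.2, 1.4]
opening: 0.0002
```

```bash
cat > look.py <<'E'
import sys
from rig import state, imaging
from h import *
k=sys.argv[1]
s=state();print(s["time"],s["tcp_pos"],s["joints"].round(1),s["wrist_force"].round(2),s["torque"].round(2),s["opening"])
out=[]
for n,(y,x) in (("top",(215,240)),("scene",(150,270))):
    d=imaging.get_image(n);np.savez(f"{n}{k}.npz",**d)
    a=d["image"][y:y+140,x:x+160];out.append(cv2.resize(a,(640,560),interpolation=cv2.INTER_CUBIC)[:, :])
im=cv2.resize(np.hstack(out),(800,350)) if len(sys.argv)<3 else None
for n,o in zip(("top","scene"),out): cv2.imwrite(f"pics/{n}{k}c.png",o)
if im is not None: cv2.imwrite(f"pics/both{k}.png",im)
E
python3 look.py 1
```

```text
2.7 [0.54050707 0.14438111 0.23287622] [ 17.7  21.1 -44.8  99.   15.9  66.6 -13.7] [ 0.95 -0.19  1.4 ] [ 0.02 -0.13 -0.03] 0.00018024075140197246
```

View pics/both1.png

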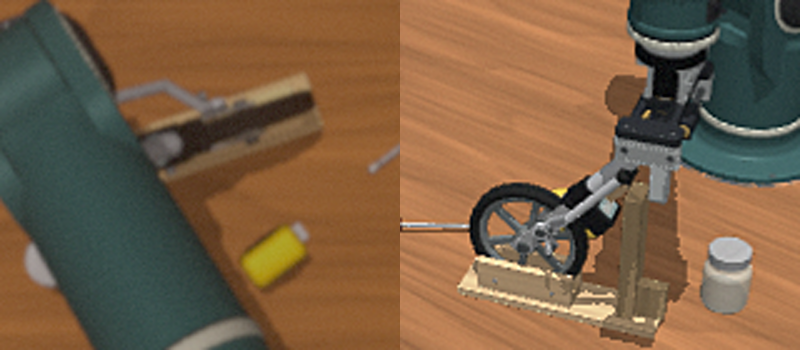

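Call:
step_arm(
  plan=[
    [0, 0, 0, -12, 0],
    [0, 0, 0, -20, 0],
    [0, 0, 0, -28, 0],
    [0, 0, 0, -36, 0],
    [0, 0, 0, -44, 0],
    [0, 0, 0, -52, 0],
    [0, 0, 0, -60, 0],
    [0, 0, 0, -68, 0],
    [0, 0, 0, -76, 0],
    [0, 0, 0, -84, 0],
  ],
)

```text
time: 3.8
tcp_pos: [0.5672, 0.0643, 0.2335]
ee_rot: [[0.951, 0.0, -0.308], [0.308, 0.002, 0.951], [0.001, -1.0, 0.002]]
wrist_force: [-0.4, 1.9, 1.9]
opening: 0.0005
```

```bash
python3 look.py 2
```

```text
3.8 [0.56715135 0.06431519 0.2334968 ] [ 24.4  21.9 -43.1  97.5  16.   66.9  -5. ] [-0.39  1.9   1.93] [ 0.31 -0.04  0.04] 0.00047653759313572296
```

View pics/both2.png

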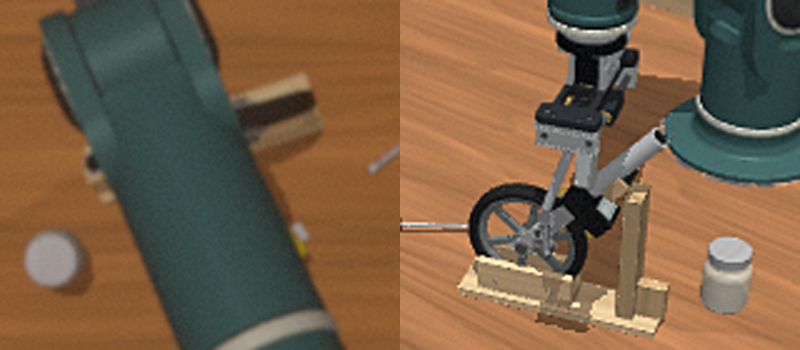

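Call:
step_arm(
  plan=[
    [0, 0, 0, -10, 0],
    [0, 0, 0, -18, 0],
    [0, 0, 0, -26, 0],
    [0, 0, 0, -34, 0],
    [0, 0, 0, -42, 0],
    [0, 0, 0, -50, 0],
    [0, 0, 0, -58, 0],
    [0, 0, 0, -66, 0],
    [0, 0, 0, -74, 0],
    [0, 0, 0, -82, 0],
    [0, 0, 0, -90, 0],
    [0, 0, 0, -98, 0],
    [0, 0, 0, -106, 0],
    [0, 0, 0, -112, 0],
    [0, 0, 0, -112, 0],
  ],
)

```text
time: 5.4
tcp_pos: [0.6018, -0.044, 0.233]
ee_rot: [[0.952, 0.0, -0.305], [0.305, 0.002, 0.952], [0.001, -1.0, 0.001]]
wrist_force: [0.3, 0.2, 0.3]
opening: 0.0005
```

```bash
python3 look.py 3
```

```text
5.4 [ 0.60178957 -0.04398584  0.23302693] [ 31.6  25.1 -40.4  92.9  17.1  68.4   5.3] [0.28 0.23 0.28] [-0.01 -0.09 -0.  ] 0.00045195693986034113
```

View pics/both3.png

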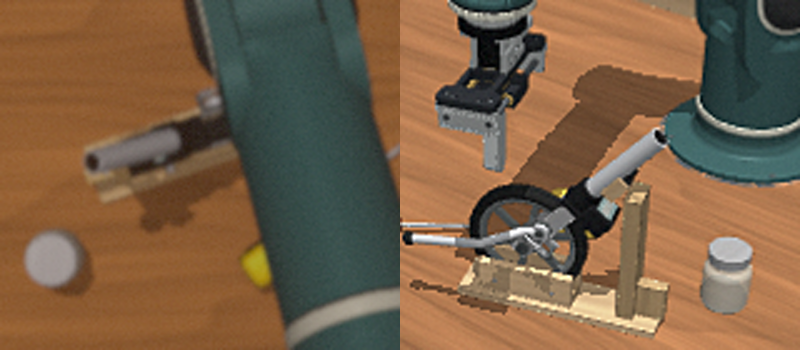

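Call:
step_arm(
  plan=[
    [0, 0, -50, 0, 0],
    [1, 0, -100, 0, 0],
    [1, 0, -140, 30, 0],
    [1, -30, -140, 75, 0],
    [1, -60, -140, 115, 0],
    [1, -63, -140, 155, 0],
    [1, -63, -140, 165, 0],
    [1, -63, -140, 165, 0],
    [1, -63, -140, 165, 0],
    [1, -63, -140, 165, 0],
  ],
)

```text
time: 6.5
tcp_pos: [0.4916, 0.0935, 0.373]
ee_rot: [[0.952, -0.001, -0.305], [0.305, 0.002, 0.952], [0.0, -1.0, 0.002]]
wrist_force: [0.2, 0.1, 0.5]
opening: 0.0691
```

```bash
python3 look.py 4; python3 - <<'E'
from h import *
S=np.load("scene4.npz")
O=np.array([.5349,-.0423,0]);ux=np.array([-.306,.952,0]);uy=np.array([-.952,-.306,0])
for f in (140,125):
  t=np.radians(40-f);print(proj(S,O+(.0259+.168*np.sin(t))*ux-.06*uy+[0,0,.129+.168*np.cos(t)]))
E
```

```text
6.5 [0.49157781 0.09350382 0.37303998] [ 29.2   7.4 -47.7  94.7   5.4  80.4  -1.4] [0.24 0.12 0.5 ] [-0.02 -0.13  0.04] 0.06907342899555531
[273.66656919 244.83179862]
[272.32086228 233.54462343]
```

View pics/both4.png

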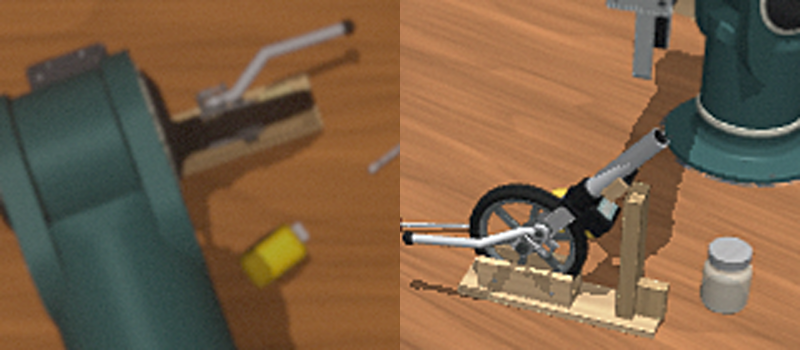

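Call:
step_arm(
  plan=[
    [1, 0, 0, 0, 0],
    [1, 0, 0, 0, 0],
    [1, 0, 0, 0, 0],
    [1, 0, 0, 0, 0],
    [1, 0, 30, 0, 0],
    [1, 0, 60, 0, 0],
    [1, 0, 90, 0, 0],
    [1, 0, 115, 0, 0],
    [1, 0, 131, 0, 0],
    [1, 0, 131, 0, 0],
    [1, 0, 131, 0, 0],
  ],
)

```text
time: 7.7
tcp_pos: [0.4915, 0.0943, 0.2427]
ee_rot: [[0.952, -0.0, -0.305], [0.305, 0.003, 0.952], [0.0, -1.0, 0.003]]
wrist_force: [0.4, 0.2, 0.1]
opening: 0.0943
```

```bash
python3 look.py 5
```

```text
7.7 [0.49154057 0.09426661 0.24265559] [ 26.8  13.4 -47.1 106.1  10.7  65.   -6.3] [0.37 0.24 0.12] [-0.04 -0.13 -0.  ] 0.09425638207577325
```

View pics/scene5c.png

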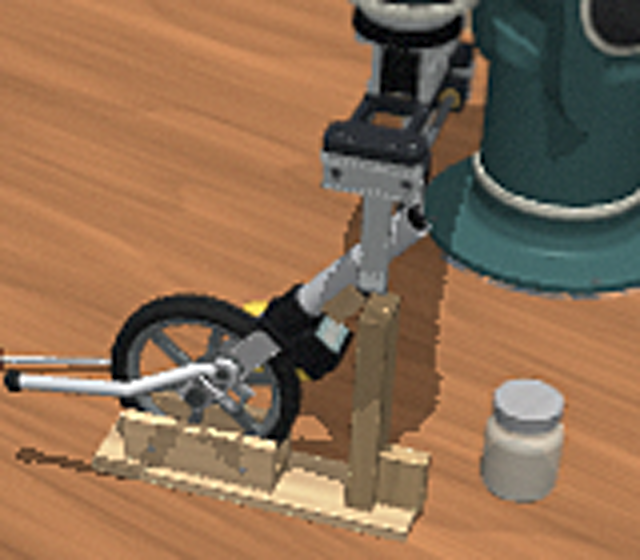

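Call:
step_arm(
  newtons=10,
  plan=[
    [0, 0, 0, 0, 0],
    [0, 0, 0, 0, 0],
    [0, 0, 0, 0, 0],
    [0, 0, 0, 0, 0],
    [0, 0, 0, 0, 0],
    [0, 0, 0, 0, 0],
    [0, 0, 0, 0, 0],
    [0, 0, 0, 0, 0],
    [0, 0, 0, 0, 0],
    [0, 0, 0, 0, 0],
    [0, 0, 0, 0, 0],
    [0, 0, 0, 0, 0],
  ],
)

```text
time: 9.0
tcp_pos: [0.4919, 0.0942, 0.2431]
ee_rot: [[0.952, 0.001, -0.305], [0.305, 0.002, 0.952], [0.002, -1.0, 0.002]]
wrist_force: [-0.5, -0.0, 0.8]
opening: 0.0244
```

```bash
python3 look.py 6; python3 - <<'E'
import numpy as np
# grasp arc relative shifts (tool y down, z fwd)
R=222;a0=np.radians(40)
for d in range(40,-4,-2):
    a=np.radians(d);print(d,round(-R*(np.cos(a)-np.cos(a0)),1),round(R*(np.sin(a)-np.sin(a0)),1))
E
```

```text
9.0 [0.49187025 0.09424673 0.24313265] [ 26.8  13.4 -47.1 106.1  10.7  65.   -6.3] [-0.49 -0.05  0.84] [-0.06 -0.17  0.01] 0.024424054797873452
40 -0.0 0.0
38 -4.9 -6.0
36 -9.5 -12.2
34 -14.0 -18.6
32 -18.2 -25.1
30 -22.2 -31.7
28 -26.0 -38.5
26 -29.5 -45.4
24 -32.7 -52.4
22 -35.8 -59.5
20 -38.5 -66.8
18 -41.1 -74.1
16 -43.3 -81.5
14 -45.3 -89.0
12 -47.1 -96.5
10 -48.6 -104.1
8 -49.8 -111.8
6 -50.7 -119.5
4 -51.4 -127.2
2 -51.8 -135.0
0 -51.9 -142.7
-2 -51.8 -150.4
```

View pics/both6.png

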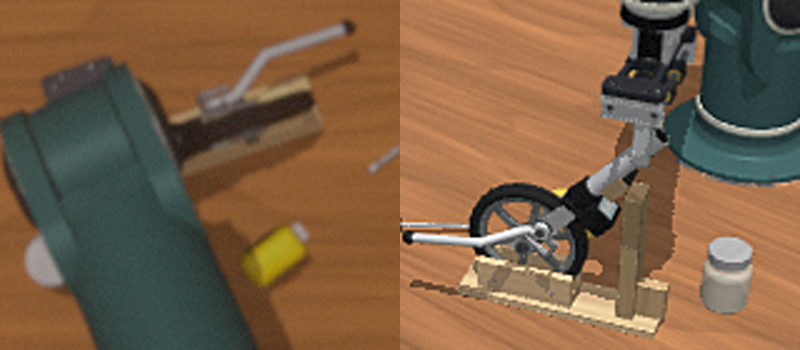

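Call:
step_arm(
  plan=[
    [0, 0, -5, -6, 0],
    [0, 0, -9.5, -12, 0],
    [0, 0, -14, -18.6, 0],
    [0, 0, -18, -25, 0],
    [0, 0, -22, -31.7, 0],
    [0, 0, -26, -38.5, 0],
    [0, 0, -29.5, -45.4, 0],
    [0, 0, -32.7, -52.4, 0],
    [0, 0, -35.8, -59.5, 0],
    [0, 0, -38.5, -66.8, 0],
    [0, 0, -38.5, -66.8, 0],
  ],
)

```text
time: 10.2
tcp_pos: [0.5128, 0.0297, 0.2819]
ee_rot: [[0.953, 0.001, -0.304], [0.304, 0.002, 0.953], [0.002, -1.0, 0.002]]
wrist_force: [-1.9, 1.7, 1.9]
opening: 0.0249
```

```bash
python3 look.py 7
```

```text
10.2 [0.51275703 0.02965727 0.28193935] [ 32.6  12.4 -45.2 101.5   9.2  69.8   2.7] [-1.86  1.66  1.91] [ 0.48  0.41 -0.07] 0.024877059508079183
```

View pics/both7.png

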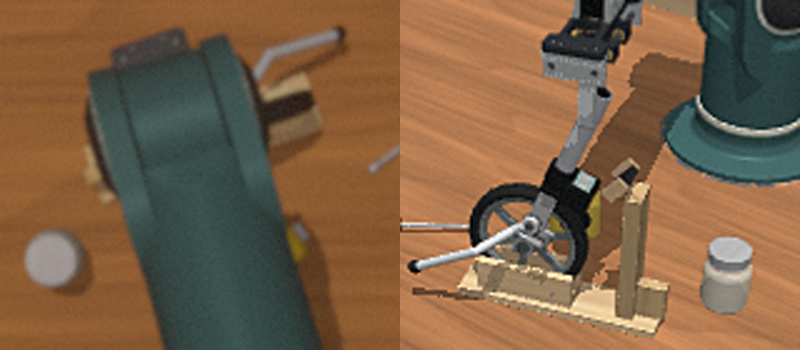

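Call:
step_arm(
  plan=[
    [0, 0, -2.5, -7.4, 0],
    [0, 0, -4.7, -15, 0],
    [0, 0, -6.7, -22.3, 0],
    [0, 0, -8.4, -30, 0],
    [0, 0, -9.9, -37.5, 0],
    [0, 0, -11, -45, 0],
    [0, 0, -12, -53, 0],
    [0, 0, -12.6, -60, 0],
    [0, 0, -13, -67, 0],
    [0, 0, -13, -67, 0],
    [0, 0, -13, -67, 0],
  ],
)

```text
time: 11.4
tcp_pos: [0.533, -0.0341, 0.2946]
ee_rot: [[0.953, 0.001, -0.305], [0.305, 0.002, 0.953], [0.002, -1.0, 0.002]]
wrist_force: [-1.8, 0.4, 5.3]
opening: 0.0247
```

```bash
python3 look.py 8
```

```text
11.4 [ 0.53300186 -0.03410755  0.29461914] [ 36.7  14.1 -42.9  97.8   9.9  71.9   9.3] [-1.78  0.44  5.31] [0.11 0.47 0.04] 0.024681387373718937
```

View pics/scene8c.png

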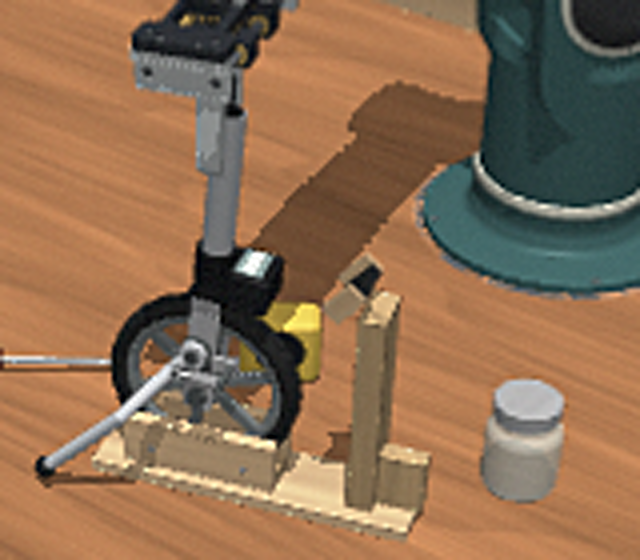

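Call:
step_arm(
  plan=[
    [0, 0, -0.8, -2, 0],
    [0, 0, -1, -4, 0],
    [0, 0, -1, -6, 0],
    [0, 0, -1, -7, 0],
    [0, 0, -1, -7, 0],
  ],
)

```text
time: 12.0
tcp_pos: [0.535, -0.0409, 0.2953]
ee_rot: [[0.952, 0.001, -0.305], [0.305, 0.002, 0.952], [0.001, -1.0, 0.002]]
wrist_force: [-1.6, -0.5, -6.2]
opening: 0.0248
```

```bash
python3 look.py 9
```

```text
12.0 [ 0.53495106 -0.0408995   0.29530586] [ 37.1  14.3 -42.7  97.4  10.   72.1  10. ] [-1.59 -0.47 -6.21] [ 0.03  0.49 -0.02] 0.024789024698920872
```

View pics/scene9c.png

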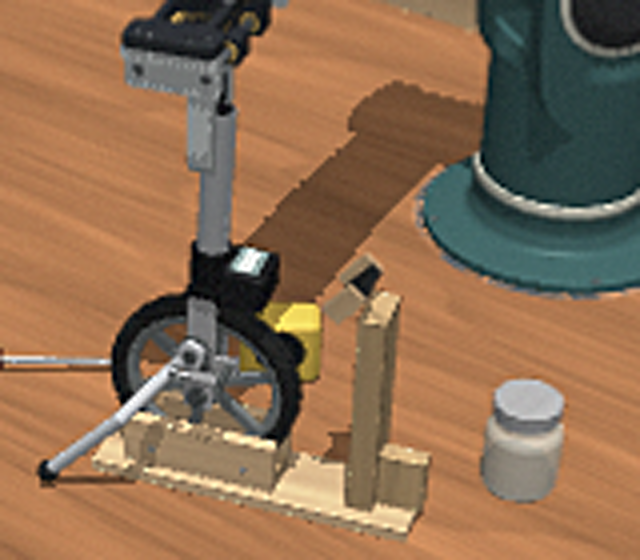

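View pics/top9c.png

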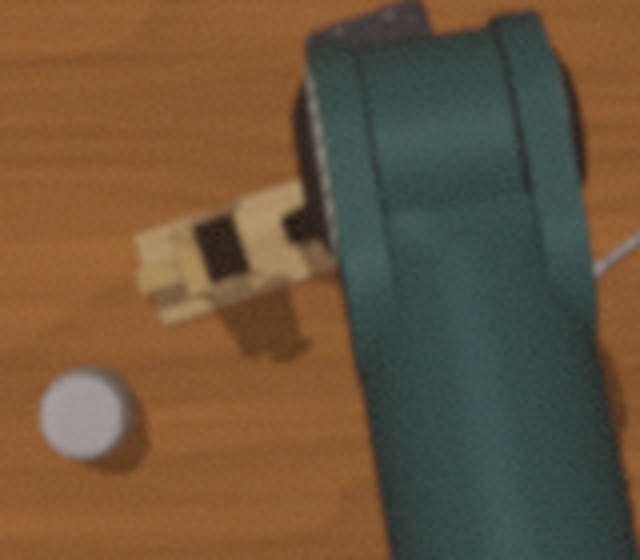

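```bash
python3 - <<'E'
from h import *
S=np.load("scene9.npz")
O=np.array([.5349,-.0423,0]);ux=np.array([-.306,.952,0]);uy=np.array([-.952,-.306,0])
for z in(.009,.012): print((proj(S,O-.112*ux-.06*uy+[0,0,z])-[270,150]+.4)*4)
E
```

```text
[ 53.15912043 475.79833184]
[ 52.99337714 472.99572632]
```

Call:
step_arm(
  plan=[
    [0, 0, 0.6, -1, 0],
    [0, 0, 0.6, -2, 0],
    [0, 0, 0.6, -2, 0],
    [0, 0, 0.6, -2, 0],
  ],
)

```text
time: 12.5
tcp_pos: [0.5358, -0.0425, 0.2952]
ee_rot: [[0.952, 0.002, -0.305], [0.305, 0.002, 0.952], [0.002, -1.0, 0.001]]
wrist_force: [-1.0, 0.4, 5.0]
opening: 0.025
```

```bash
python3 look.py 10
```

```text
12.5 [ 0.53582965 -0.04250249  0.2951921 ] [ 37.2  14.4 -42.6  97.4  10.1  72.1  10.1] [-0.97  0.35  4.99] [ 0.23  0.55 -0.01] 0.025001911349638316
```

View pics/scene10c.png

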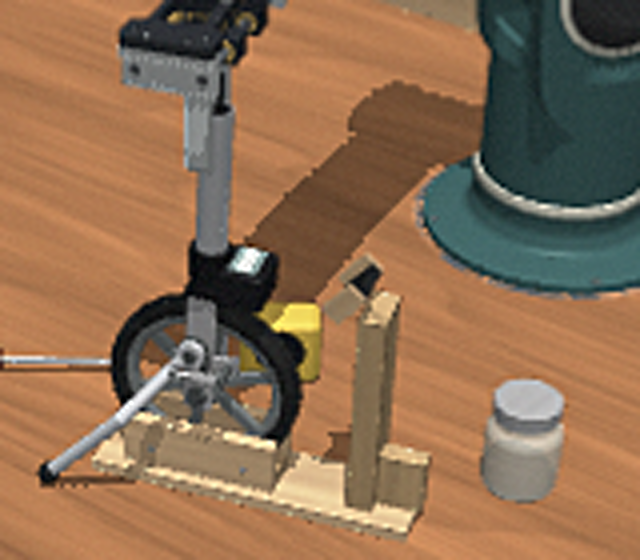

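```bash
python3 - <<'E'
from h import *
S=np.load("scene10.npz")
O=np.array([.5349,-.0423,.092]);ux=np.array([-.306,.952,0]);uy=np.array([-.952,-.306,0])
for deg in (0,2,4):
  t=np.radians(deg);ax=np.sin(t)*ux+np.array([0,0,np.cos(t)]);px=np.cos(t)*ux-np.array([0,0,np.sin(t)])
  print(deg,[((proj(S,O+l*ax)-[270,150]+.4)*4).round(1) for l in(.12,.18,.25)],((proj(S,O-.112*px-.06*uy-.083*ax)-[270,150]+.4)*4).round(1))
print(((proj(S,np.array([.5358,-.0425,.2952])+.0125*.0-uy*.018)-[270,150]+.4)*4), "finger tip expected")
a=S["image"][165:265,270:350];cv2.imwrite("pics/z10.png",cv2.resize(a,(480,600),interpolation=cv2.INTER_CUBIC))
E
```

```text
0 [array([206.5, 256.3]), array([206.9, 189. ]), array([207.3, 106.2])] [ 53.2 475.8]
2 [array([211.6, 257.4]), array([214.8, 190.6]), array([218.7, 108.3])] [ 49.8 471.4]
4 [array([216.8, 258.6]), array([222.7, 192.4]), array([230. , 110.8])] [ 46.5 466.9]
[197.99399747 174.06102301] finger tip expected
```

View pics/z10.png

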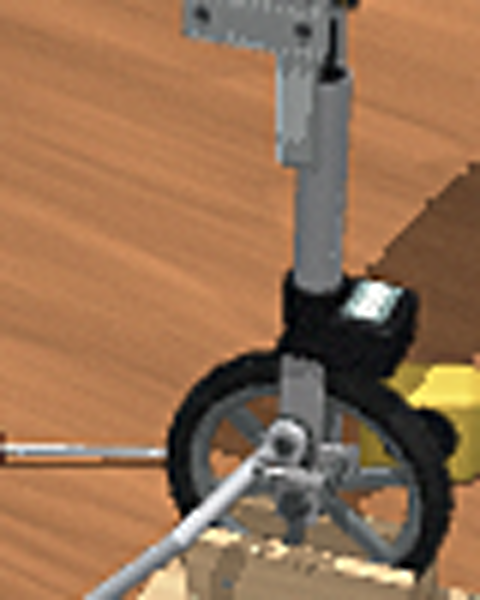

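```bash
cat > fit.py <<'E'
import sys
from h import *
from scipy.optimize import least_squares
def pts(d,poly):
    m=np.zeros((480,640),np.uint8);cv2.fillPoly(m,[np.round(poly).astype(int)],1)
    v,u=np.nonzero(m);z=d["range_z"][v,u]
    p=cv2.undistortPoints(np.c_[u,v].astype(float)[:,None],d["camera_matrix"],d["D"])[:,0]
    P=np.c_[p[:,0]*z,-p[:,1]*z,-z]@d["orientation"].T+d["position"]
    return P[z>0]
def fit(P,c0,a0,r=.0125):
    a0=a0/np.linalg.norm(a0);e1=np.cross(a0,[1,0,0.]);e1/=np.linalg.norm(e1);e2=np.cross(a0,e1)
    def un(q): 
        a=a0+q[2]*e1+q[3]*e2;return c0+q[0]*e1+q[1]*e2,a/np.linalg.norm(a)
    f=lambda q:np.linalg.norm(np.cross(P-un(q)[0],un(q)[1]),axis=1)-r
    s=least_squares(f,[0,0,0,0],loss="soft_l1",f_scale=.002);return *un(s.x),np.median(np.abs(s.fun))
O=np.array([.5349,-.0423,.092]);ux=np.array([-.306,.952,0]);uy=np.array([-.952,-.306,0])
def rep(tag,P,c0,a0):
    c,a,e=fit(P,c0,a0);a=a*np.sign(a[2])
    lean=np.degrees(np.arctan2(a@ux,a[2]));
    # axle-height point: position along axis where height... evaluate at 222mm-ish centroid
    m=P.mean(0);c=c+a*((m-c)@a);d=c-O
    print(tag,len(P),"err mm",e*1e3,"lean",lean,"side",np.degrees(np.arcsin(a@uy)),"c fwd/lat/up",(d@ux*1e3).round(1),(d@uy*1e3).round(1),(d[2]*1e3).round(1),"angle of c from O",np.degrees(np.arctan2(d@ux,d[2])), "axis at z=.092 fwd",((c-a*((c[2]-.092)/a[2])-O)@ux*1e3).round(1))
E
python3 - <<'E'
from fit import *
up=np.array([0,0,1.])
d=np.load("scene10.npz")
Q=lambda l:np.array([(270+x/6,165+y/6) for x,y in l])
rep("s10",pts(d,Q([(312,170),(340,120),(335,270),(305,270)])),O+.2*up,up)
c=np.load("scene0.npz");q=lambda l:np.array([(280+x/5.5,190+y/5.5) for x,y in l])
ax=np.sin(np.radians(40))*ux+np.cos(np.radians(40))*up
rep("s0",pts(c,q([(370,185),(505,75),(515,95),(450,145),(380,195)])),O+.2*ax,ax)
t=np.load("top0.npz");q=lambda l:np.array([(230+x/5,220+y/5) for x,y in l])
rep("t0",pts(t,q([(265,295),(400,245),(405,275),(270,320)])),O+.2*ax,ax)
for n,o in(("s",d),): print(np.std(np.diff(o["range_z"][400,300:340])))
E
```

```text
s10 129 err mm 1.3614408512354226 lean 2.3417980751816967 side -0.3489875215786622 c fwd/lat/up 5.7 -1.5 180.5 angle of c from O 1.795793846436541 axis at z=.092 fwd -1.7
s0 121 err mm 1.5314188894506082 lean 39.36722205848531 side 0.17336451123360816 c fwd/lat/up 130.7 -24.2 155.1 angle of c from O 40.11701895563765 axis at z=.092 fwd 3.4
t0 191 err mm 1.052139532211253 lean 40.204583141001756 side -0.3105666018603087 c fwd/lat/up 121.2 2.1 142.1 angle of c from O 40.468456477123674 axis at z=.092 fwd 1.1
0.0029748476
```

Call:
step_arm(
  newtons=40,
  plan=[
    [0, 0, 0, 0, 0],
    [0, 0, 0, 0, 0],
    [0, 0, 0, 0, 0],
  ],
)

```text
time: 12.9
tcp_pos: [0.5357, -0.0423, 0.2952]
ee_rot: [[0.952, 0.001, -0.305], [0.305, 0.002, 0.952], [0.002, -1.0, 0.002]]
wrist_force: [-3.1, 2.1, 3.7]
opening: 0.0247
```

```bash
python3 - <<'E'
from rig import state
from fit import *
s=state();print(s["tcp_pos"],s["wrist_force"],s["torque"],s["opening"])
up=np.array([0,0,1.])
# offsets finger vs tube in earlier frames: fit the finger via depth? use fit of tube lean in frames 7,8,9
from rig import imaging
d=imaging.get_image("scene");np.savez("scene11.npz",**d)
a=d["image"][165:225,300:350];cv2.imwrite("pics/z11.png",cv2.resize(a,(500,600),interpolation=cv2.INTER_CUBIC))
for n in (8,9,10,11):
  e=np.load(f"scene{n}.npz")
  P=pts(e,np.array([(317,194),(328,194),(331,211),(318,211)]));
  P=P[np.linalg.norm(np.cross(P-(O+.18*up),up),axis=1)<.035]
  rep(n,P,O+.2*up,up)
E
```

```text
[ 0.53569203 -0.04233506  0.29522867] [-3.08730829  2.09150986  3.73096725] [0.69859883 1.43916415 0.01352499] 0.024730076165779713
8 148 err mm 1.1310720711440987 lean 4.879136764216305 side -0.7943561124560455 c fwd/lat/up 12.1 -1.1 168.2 angle of c from O 4.112137183416349 axis at z=.092 fwd -2.3
9 155 err mm 1.1802274905316732 lean 2.337861330411664 side -0.9527665154104473 c fwd/lat/up 7.2 -1.5 166.6 angle of c from O 2.4739044243189987 axis at z=.092 fwd 0.4
10 157 err mm 1.1942814649631583 lean 1.4755939531888775 side -1.3694109702602175 c fwd/lat/up 5.6 -1.0 166.8 angle of c from O 1.9065850511109605 axis at z=.092 fwd 1.3
11 158 err mm 1.263415543632562 lean 2.2231614924579564 side -2.256792430113283 c fwd/lat/up 5.6 -1.6 167.2 angle of c from O 1.9249368809310403 axis at z=.092 fwd -0.9
```

View pics/z11.png

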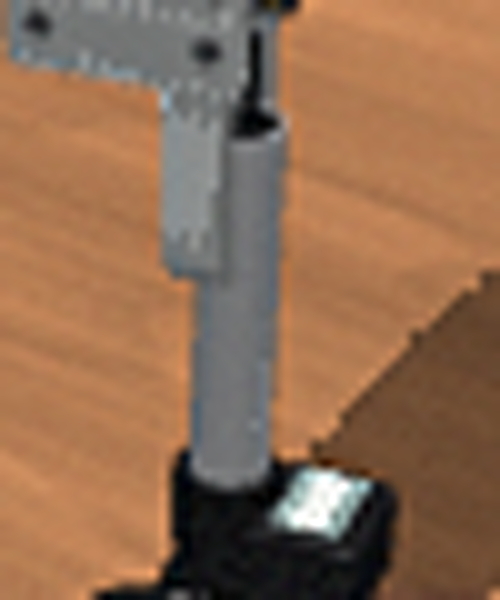

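Call:
step_arm(
  newtons=55,
  plan=[
    [0, 0, -0.1, 0, 0],
    [0, 0, -0.2, -1, 0],
    [0, 0, -0.3, -2, 0],
    [0, 0, -0.3, -3, 0],
    [0, 0, -0.3, -4, 0],
    [0, 0, -0.3, -4, 0],
  ],
)

```text
time: 13.55
tcp_pos: [0.5369, -0.0462, 0.2953]
ee_rot: [[0.952, 0.001, -0.305], [0.305, 0.002, 0.952], [0.002, -1.0, 0.002]]
wrist_force: [-3.5, 3.4, 0.3]
opening: 0.0241
```

```bash
cat > chk.py <<'E'
import sys
from rig import state,imaging
from fit import *
n=sys.argv[1]
s=state();print(s["time"],s["tcp_pos"],s["wrist_force"].round(2),"fwd",(s["wrist_force"]@ux).round(2),s["torque"].round(2),s["opening"])
up=np.array([0,0,1.])
e=imaging.get_image("scene");np.savez(f"scene{n}.npz",**e)
P=pts(e,np.array([(316,194),(328,194),(331,211),(316,211)]));
P=P[np.linalg.norm(np.cross(P-(O+.18*up),up),axis=1)<.035]
rep(n,P,O+.2*up,up)
a=e["image"][165:275,270:380];cv2.imwrite(f"pics/z{n}.png",cv2.resize(a,(600,600),interpolation=cv2.INTER_CUBIC))
E
python3 chk.py 12
```

```text
13.55 [ 0.53686987 -0.04615834  0.29534423] [-3.5   3.38  0.3 ] fwd 4.29 [ 1.37  1.53 -0.02] 0.02407153245556746
12 160 err mm 1.217732776588566 lean 0.8352675101679764 side -2.3931443675421544 c fwd/lat/up 3.4 -1.3 165.7 angle of c from O 1.1715305089022636 axis at z=.092 fwd 1.0
```

View pics/z12.png

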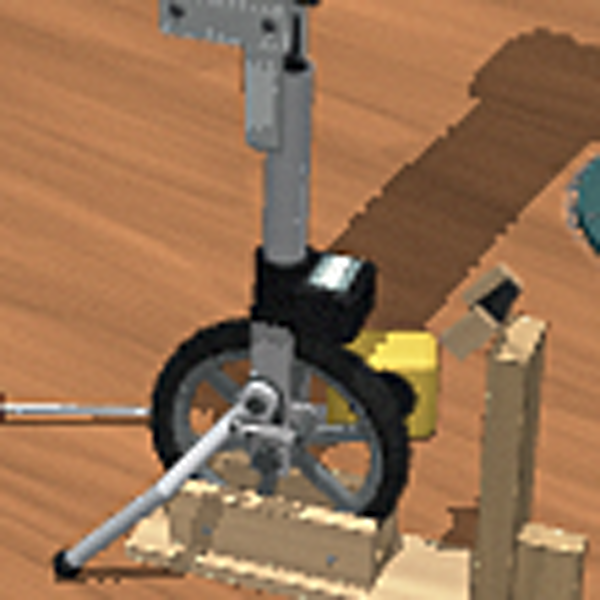

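Call:
step_arm(
  plan=[
    [0, 0, 0, -1, 0],
    [0, 0, 0, -2, 0],
    [0, 0, 0, -3, 0],
    [0, 0, 0, -3, 0],
  ],
)

```text
time: 14.0
tcp_pos: [0.5378, -0.0489, 0.2953]
ee_rot: [[0.952, 0.001, -0.305], [0.305, 0.003, 0.952], [0.002, -1.0, 0.002]]
wrist_force: [-2.6, 4.6, 0.9]
opening: 0.0242
```

```bash
python3 chk.py 13
```

```text
14.0 [ 0.53779646 -0.04894299  0.29529294] [-2.63  4.55  0.9 ] fwd 5.14 [1.53 1.38 0.03] 0.024195749209765527
13 153 err mm 1.2180283170196478 lean -0.5392905443518697 side -1.1677844037372869 c fwd/lat/up 1.3 -1.0 164.9 angle of c from O 0.44536958078042044 axis at z=.092 fwd 2.8
```

View pics/z13.png

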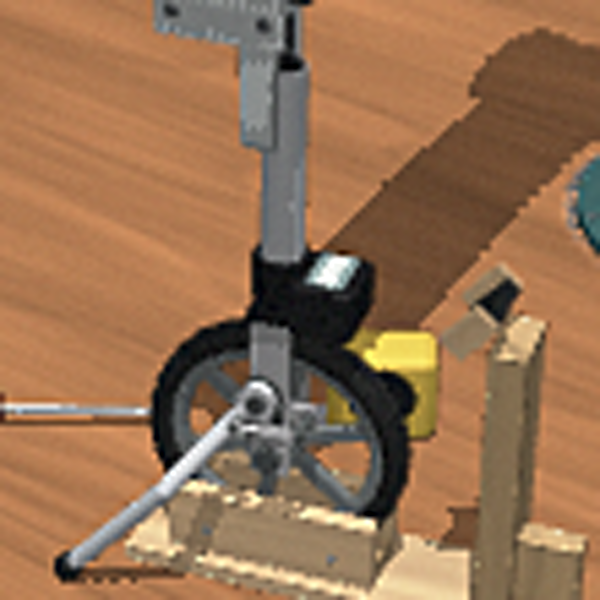

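Call:
step_arm(
  plan=[
    [0, 0, 0, -0.7, 0],
    [0, 0, 0, -1.5, 0],
    [0, 0, 0, -1.5, 0],
    [0, 0, 0, -1.5, 0],
  ],
)

```text
time: 14.45
tcp_pos: [0.5382, -0.0501, 0.2953]
ee_rot: [[0.952, 0.001, -0.305], [0.305, 0.003, 0.952], [0.002, -1.0, 0.002]]
wrist_force: [-3.1, 4.6, 1.2]
opening: 0.0243
```

```bash
python3 chk.py 14
```

```text
14.45 [ 0.53820547 -0.05013628  0.29531231] [-3.12  4.63  1.2 ] fwd 5.36 [ 1.8   1.49 -0.12] 0.024332385979253707
14 156 err mm 1.258653527691128 lean -0.8626911244330809 side -1.5746770996847428 c fwd/lat/up 0.3 -1.1 164.1 angle of c from O 0.09541360689882121 axis at z=.092 fwd 2.7
```

Call:
step_arm(
  plan=[
    [0, 0, 0, -0.7, 0],
    [0, 0, 0, -1.5, 0],
    [0, 0, 0, -1.5, 0],
    [0, 0, 0, -1.5, 0],
  ],
)

```text
time: 14.9
tcp_pos: [0.5386, -0.0514, 0.2953]
ee_rot: [[0.952, 0.001, -0.305], [0.305, 0.003, 0.952], [0.002, -1.0, 0.003]]
wrist_force: [-3.7, 5.1, 1.1]
opening: 0.0243
```

```bash
python3 chk.py 15
```

```text
14.9 [ 0.53859926 -0.05137043  0.29529095] [-3.7   5.1   1.13] fwd 5.99 [ 1.77  1.52 -0.  ] 0.024270575545194486
15 171 err mm 1.2518011192912941 lean -0.29785515573674026 side -1.5333061879667687 c fwd/lat/up -0.4 -0.9 164.2 angle of c from O -0.15132936379738135 axis at z=.092 fwd 0.4
```

View pics/z15.png

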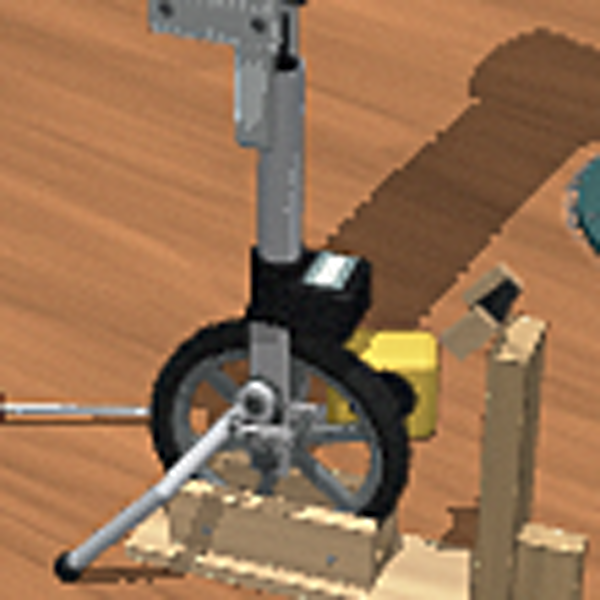

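Call:
step_arm(
  plan=[
    [0, 0, 0, -0.7, 0],
    [0, 0, 0, -1.4, 0],
    [0, 0, 0, -1.4, 0],
    [0, 0, 0, -1.4, 0],
  ],
)

```text
time: 15.35
tcp_pos: [0.539, -0.0526, 0.2952]
ee_rot: [[0.952, 0.001, -0.305], [0.305, 0.003, 0.952], [0.002, -1.0, 0.003]]
wrist_force: [-3.2, 4.1, -0.5]
opening: 0.0241
```

```bash
python3 chk.py 16
```

```text
15.35 [ 0.53897339 -0.05264613  0.29523125] [-3.22  4.15 -0.54] fwd 4.93 [1.52 1.39 0.01] 0.024124463237280014
16 158 err mm 1.3878320562617212 lean -1.6101314330973044 side -1.3917336825907718 c fwd/lat/up -0.7 -1.1 164.5 angle of c from O -0.23641829927837946 axis at z=.092 fwd 3.9
```

Call:
step_arm(
  newtons=15,
  plan=[
    [0, 0, 0, 0, 0],
    [0, -0.7, 0, 0, 0.07],
    [0, -1.4, 0, 0.1, 0.15],
    [0, -2.1, 0, 0.2, 0.22],
    [0, -2.8, 0, 0.4, 0.3],
    [0, -3.5, 0, 0.7, 0.37],
    [0, -4.1, 0, 1, 0.45],
    [0, -4.1, 0, 1, 0.45],
  ],
)

```text
time: 16.2
tcp_pos: [0.5353, -0.0536, 0.2956]
ee_rot: [[0.99, 0.002, 0.141], [-0.141, 0.002, 0.99], [0.002, -1.0, 0.002]]
wrist_force: [-0.1, 0.2, -0.4]
opening: 0.0001
```

```bash
python3 chk.py 17
```

```text
16.2 [ 0.53527338 -0.0535863   0.29556436] [-0.07  0.23 -0.42] fwd 0.24 [-0.04 -0.12  0.05] 0.00012174118290621158
17 0 err mm nan lean 0.0 side 0.0 c fwd/lat/up nan nan nan angle of c from O nan axis at z=.092 fwd nan
  return _methods._mean(a, axis=axis, dtype=dtype,
  ret = ret.dtype.type(ret / rcount)
fit.py:21: RuntimeWarning: Mean of empty slice.
  m=P.mean(0);c=c+a*((m-c)@a);d=c-O
  ret = um.true_divide(
```

View pics/z17.png

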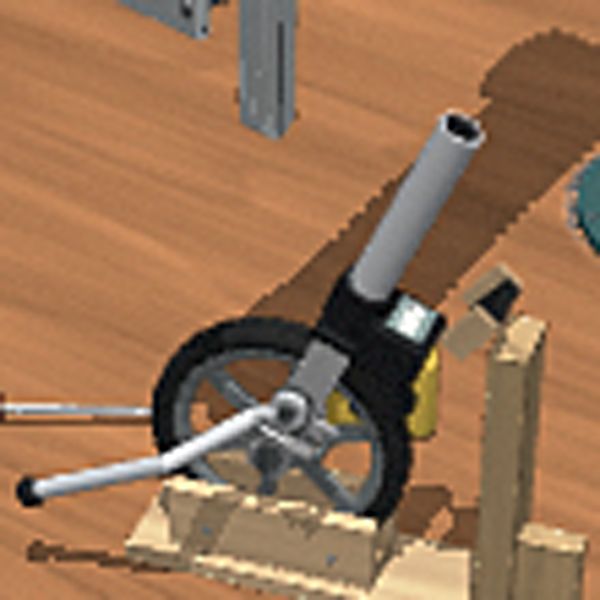

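Call:
step_arm(
  plan=[
    [0, 0, -30, 0, 0],
    [0, 0, -60, 0, 0],
    [1, 0, -90, 0, 0.1],
    [1, -10, -90, 10, 0.2],
    [1, -20, -90, 40, 0.33],
    [1, -30, -90, 70, 0.46],
    [1, -45, -90, 100, 0.6],
    [1, -65, -90, 130, 0.74],
    [1, -65.5, -90, 141.5, 0.86],
    [1, -65.5, -90, 141.5, 1.0],
    [1, -65.5, -90, 141.5, 1.12],
    [1, -65.5, -90, 141.5, 1.12],
    [1, -65.5, -90, 141.5, 1.12],
  ],
)

```text
time: 17.55
tcp_pos: [0.4899, 0.0954, 0.3859]
ee_rot: [[0.312, 0.002, 0.95], [-0.95, 0.002, 0.312], [-0.001, -1.0, 0.003]]
wrist_force: [-0.4, -0.2, 0.0]
opening: 0.085
```

```bash
python3 look.py 18
```

```text
17.55 [0.4898925  0.09543037 0.38586421] [ 22.    5.8 -39.5  93.8   3.7  81.5 -89.7] [-0.39 -0.16  0.03] [-0.02 -0.03  0.  ] 0.08503277577561122
```

View pics/both18.png

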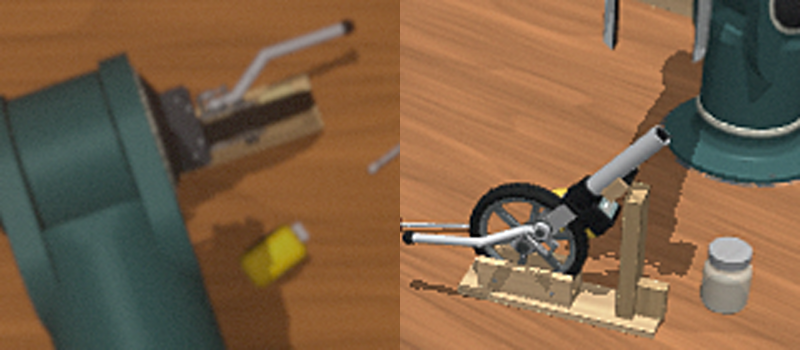

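View pics/scene18c.png

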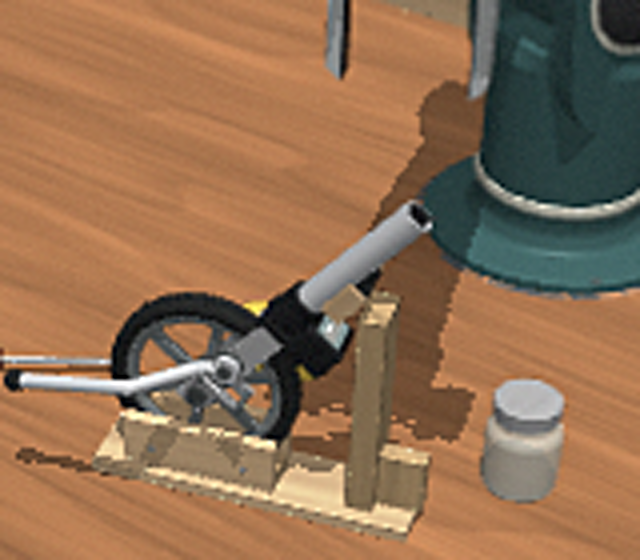

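Call:
step_arm(
  newtons=15,
  plan=[
    [1, 0, 40, 0, 0],
    [1, 0, 80, 0, 0],
    [1, 0, 110, 0, 0],
    [1, 0, 130, 0, 0],
    [1, 0, 140, 0, 0],
    [0.8, 0, 140, 0, 0],
    [0.8, 0, 140, 0, 0],
    [0.8, 0, 140, 0, 0],
    [0.8, 0, 140, 0, 0],
  ],
)

```text
time: 18.55
tcp_pos: [0.4905, 0.0958, 0.2466]
ee_rot: [[0.311, 0.004, 0.95], [-0.95, 0.002, 0.311], [-0.001, -1.0, 0.004]]
wrist_force: [-0.5, -0.1, -0.3]
opening: 0.0756
```

```bash
python3 look.py 19
```

```text
18.55 [0.49052093 0.09575359 0.2466215 ] [ 20.3  11.5 -39.4 106.2   8.   64.8 -93.8] [-0.46 -0.12 -0.35] [-0.01 -0.02 -0.07] 0.07559945687894985
```

View pics/scene19c.png

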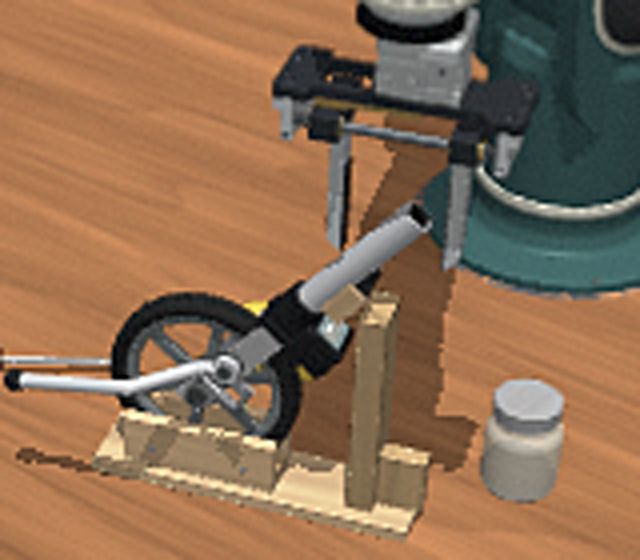

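Call:
step_arm(
  plan=[
    [0.8, 7, 0, 0, 0],
    [0.8, 13, 0, 0, 0],
    [0.8, 21, -6, 0, 0],
    [0.8, 29, -12, 0, 0],
    [0.8, 38, -17, 0, 0],
    [0.8, 47, -21.5, 0, 0],
    [0.8, 56.5, -26, 0, 0],
    [0.8, 66, -30, 0, 0],
    [0.8, 76, -33.5, 0, 0],
    [0.8, 86, -36.5, 0, 0],
    [0.8, 96, -39, 0, 0],
    [0.8, 106, -42, 0, 0],
    [0.8, 116, -44, 0, 0],
    [0.8, 120, -45, 0, 0],
    [0.8, 120, -45, 0, 0],
  ],
)

```text
time: 20.15
tcp_pos: [0.5276, -0.0191, 0.2911]
ee_rot: [[0.31, 0.003, 0.951], [-0.951, 0.002, 0.31], [-0.001, -1.0, 0.003]]
wrist_force: [-0.5, 0.2, 0.8]
opening: 0.0755
```

```bash
python3 look.py 20
```

```text
20.15 [ 0.5275986  -0.01912471  0.29105171] [ 29.   12.1 -35.   99.2   7.2  70.8 -79.7] [-0.46  0.2   0.84] [0.13 0.03 0.03] 0.07549288524513693
```

View pics/scene20c.png

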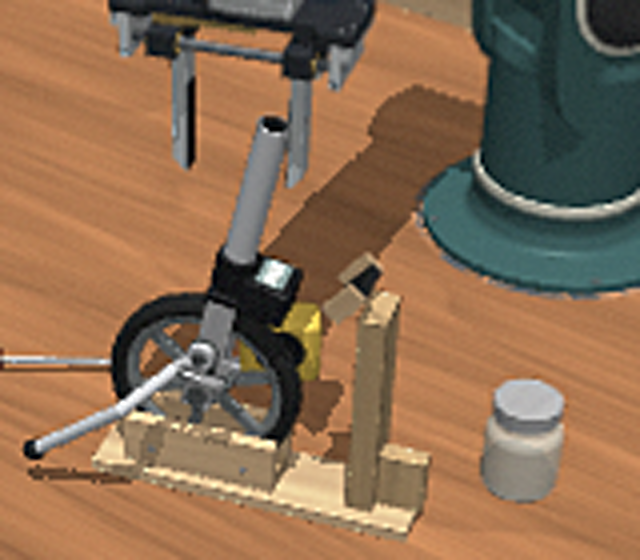

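Call:
step_arm(
  plan=[
    [0.7, 0, 0, 0, 0],
    [0.6, 0, 0, 0, 0],
    [0.5, 0, -1, 0, 0],
    [0.45, 0, -2, 0, 0],
    [0.45, 0, -3, 0, 0],
    [0.45, 6, -4, 0, 0],
    [0.45, 12, -4, 0, 0],
    [0.45, 18, -4, 0, 0],
    [0.45, 22, -4, 0, 0],
    [0.45, 22, -4, 0, 0],
  ],
)

```text
time: 21.25
tcp_pos: [0.5343, -0.04, 0.2948]
ee_rot: [[0.31, 0.002, 0.951], [-0.951, 0.002, 0.31], [-0.001, -1.0, 0.003]]
wrist_force: [-0.1, 1.1, -0.4]
opening: 0.0428
```

```bash
python3 chk.py 21
```

```text
21.25 [ 0.53426677 -0.03996052  0.29476686] [-0.07  1.14 -0.4 ] fwd 1.11 [ 0.09  0.01 -0.02] 0.04284176303247658
21 157 err mm 1.2531420875625758 lean 4.317030772832267 side -2.414933342992812 c fwd/lat/up 8.5 -0.6 167.6 angle of c from O 2.9131702070574104 axis at z=.092 fwd -4.1
```

View pics/z21.png

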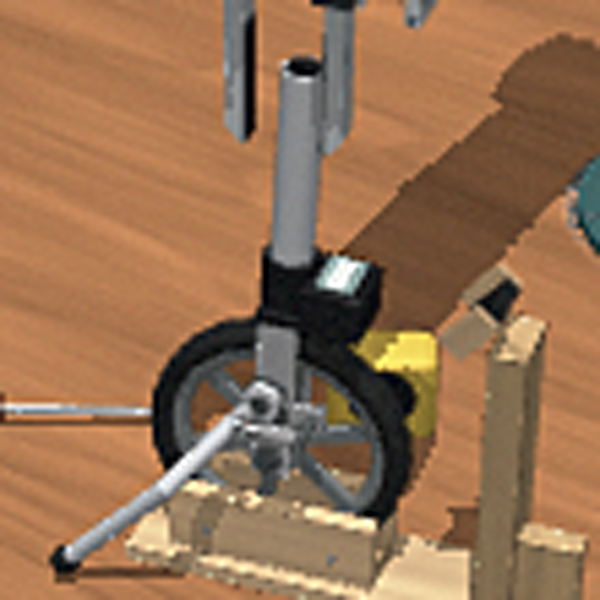

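Call:
step_arm(
  plan=[
    [0.45, 3, 0, 0, 0],
    [0.45, 6, 0, 0, 0],
    [0.45, 9, 0, 0, 0],
    [0.45, 9, 0, 0, 0],
    [0.45, 9, 0, 0, 0],
  ],
)

```text
time: 21.8
tcp_pos: [0.5369, -0.048, 0.2947]
ee_rot: [[0.31, 0.002, 0.951], [-0.951, 0.002, 0.31], [-0.002, -1.0, 0.003]]
wrist_force: [-0.5, 0.0, -0.2]
opening: 0.0423
```

```bash
python3 chk.py 22
```

```text
21.8 [ 0.53694199 -0.04797133  0.29472337] [-0.47  0.03 -0.22] fwd 0.17 [0.04 0.03 0.03] 0.04231765971651952
22 164 err mm 1.0768767524298997 lean -0.7728353534602468 side -1.1317422949566855 c fwd/lat/up 2.6 -1.1 165.8 angle of c from O 0.9061532289373203 axis at z=.092 fwd 4.9
```

Call:
step_arm(
  plan=[
    [0.45, 0.5, 0, 0, 0],
    [0.45, 1, 0, 0, 0],
    [0.45, 1, 0, 0, 0],
  ],
)

```text
time: 22.15
tcp_pos: [0.5373, -0.0489, 0.2947]
ee_rot: [[0.311, 0.002, 0.951], [-0.951, 0.002, 0.311], [-0.002, -1.0, 0.003]]
wrist_force: [0.4, 0.0, 0.9]
opening: 0.0422
```

Call:
step_arm(
  plan=[
    [0.45, 0.5, 0, 0, 0],
    [0.45, 1, 0, 0, 0],
    [0.45, 1, 0, 0, 0],
  ],
)

```text
time: 22.45
tcp_pos: [0.5376, -0.0499, 0.2948]
ee_rot: [[0.31, 0.002, 0.951], [-0.951, 0.002, 0.31], [-0.002, -1.0, 0.003]]
wrist_force: [-0.7, 0.4, 0.6]
opening: 0.0424
```

```bash
python3 chk.py 23
```

```text
22.45 [ 0.53758832 -0.04989004  0.2947536 ] [-0.71  0.4   0.55] fwd 0.6 [ 0.11  0.06 -0.  ] 0.0423685129575442
23 153 err mm 1.4546823151273554 lean -0.367277178415237 side -0.3995530055921602 c fwd/lat/up 1.1 -0.5 164.2 angle of c from O 0.37676188575738473 axis at z=.092 fwd 2.1
```

Call:
step_arm(
  plan=[
    [0.45, 0.5, 0, 0, 0],
    [0.45, 1, 0, 0, 0],
    [0.45, 1, 0, 0, 0],
  ],
)

```text
time: 22.8
tcp_pos: [0.5379, -0.0508, 0.2948]
ee_rot: [[0.311, 0.002, 0.951], [-0.951, 0.002, 0.311], [-0.002, -1.0, 0.003]]
wrist_force: [-1.3, -0.0, 1.2]
opening: 0.0421
```

Call:
step_arm(
  plan=[
    [0.45, 0.5, 0, 0, 0],
    [0.45, 1, 0, 0, 0],
    [0.45, 1, 0, 0, 0],
  ],
)

```text
time: 23.1
tcp_pos: [0.5382, -0.0517, 0.2948]
ee_rot: [[0.31, 0.002, 0.951], [-0.951, 0.003, 0.31], [-0.002, -1.0, 0.003]]
wrist_force: [-1.0, 2.0, 2.3]
opening: 0.0424
```

```bash
python3 chk.py 24
```

```text
23.1 [ 0.53816804 -0.05173698  0.29476839] [-1.03  2.03  2.28] fwd 2.25 [0.35 0.26 0.  ] 0.042411865923657886
24 163 err mm 1.3450919143294695 lean -1.7802806805127354 side -1.8668732183575467 c fwd/lat/up -0.0 -0.5 164.4 angle of c from O -0.007138947656143844 axis at z=.092 fwd 5.1
```

Call:
step_arm(
  plan=[
    [0.45, 0.5, 0, 0, 0],
    [0.45, 1, 0, 0, 0],
    [0.45, 1, 0, 0, 0],
  ],
)

```text
time: 23.45
tcp_pos: [0.5385, -0.0527, 0.2948]
ee_rot: [[0.31, 0.002, 0.951], [-0.951, 0.003, 0.31], [-0.002, -1.0, 0.003]]
wrist_force: [-1.3, 2.2, 1.4]
opening: 0.0425
```

```bash
python3 chk.py 25
```

```text
23.45 [ 0.53845317 -0.05273756  0.29476715] [-1.27  2.23  1.4 ] fwd 2.51 [0.43 0.32 0.01] 0.04246538496271348
25 171 err mm 1.141663654686858 lean -0.5764184178813211 side -1.851522156221624 c fwd/lat/up -0.6 -0.5 163.9 angle of c from O -0.21493947345443457 axis at z=.092 fwd 1.0
```

View pics/z25.png

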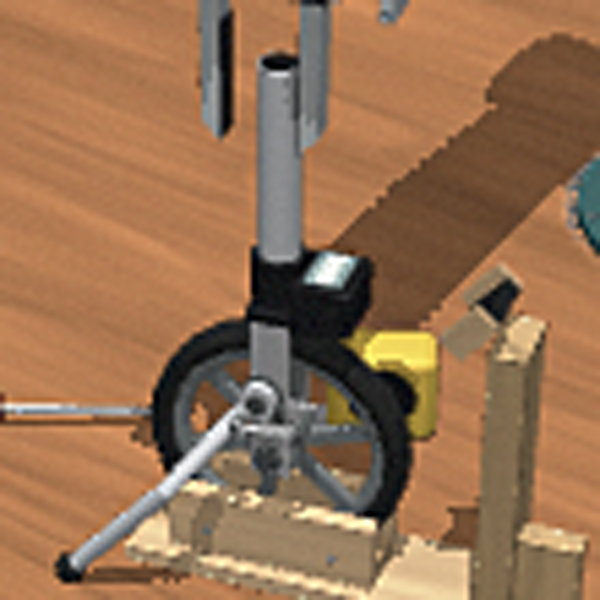

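Call:
step_arm(
  newtons=10,
  plan=[
    [0.45, -0.6, 0, 0, 0],
    [0.45, -1, 0, 0, 0],
    [0.43, -1.9, 0, 0, 0],
    [0.41, -2.9, 0, 0, 0],
    [0.39, -3.8, 0, 0, 0],
    [0.37, -4.8, 0, 0, 0],
    [0.35, -5.7, 0, 0, 0],
    [0.33, -6.7, 0, 0, 0],
    [0.31, -7.6, 0, 0, 0],
    [0.29, -8.6, 0, 0, 0],
    [0.285, -8.8, 0, 0, 0],
  ],
)

```text
time: 24.6
tcp_pos: [0.5357, -0.0442, 0.2947]
ee_rot: [[0.311, 0.002, 0.951], [-0.951, 0.003, 0.311], [-0.002, -1.0, 0.003]]
wrist_force: [-0.5, 1.2, -1.5]
opening: 0.0268
```

```bash
python3 chk.py 26
```

```text
24.6 [ 0.53567413 -0.04418699  0.29472021] [-0.48  1.2  -1.49] fwd 1.29 [0.23 0.23 0.01] 0.026787813403174897
26 156 err mm 1.3619327422604472 lean -0.3078761181968511 side -1.3638571679425047 c fwd/lat/up 0.2 0.0 163.6 angle of c from O 0.0813702728529228 axis at z=.092 fwd 1.1
```

View pics/z26.png

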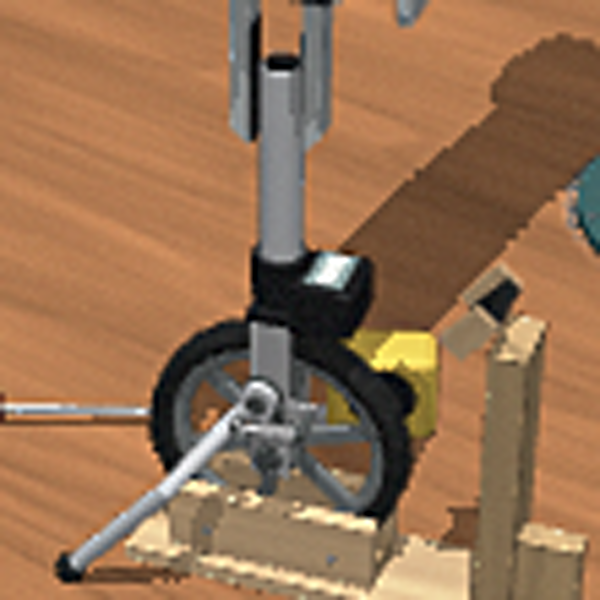

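Call:
step_arm(
  newtons=30,
  plan=[
    [0.26, -0.6, 0, 0, 0],
    [0, -0.9, 0, 0, 0],
    [0, -0.9, 0, 0, 0],
    [0, -0.9, 0, 0, 0],
    [0, -0.9, 0, 0, 0],
    [0, -0.9, 0, 0, 0],
  ],
)

```text
time: 25.25
tcp_pos: [0.5354, -0.0434, 0.2947]
ee_rot: [[0.31, 0.002, 0.951], [-0.951, 0.002, 0.31], [-0.002, -1.0, 0.003]]
wrist_force: [0.3, -0.8, -0.6]
opening: 0.0246
```

```bash
python3 chk.py 27; python3 look.py 28
```

```text
25.25 [ 0.5354285  -0.04344708  0.29474233] [ 0.33 -0.77 -0.55] fwd -0.83 [-0.33 -0.05 -0.  ] 0.02459522982273644
27 154 err mm 1.2713346503467216 lean -1.6141962222903272 side -1.532490337070954 c fwd/lat/up 0.1 -0.6 163.4 angle of c from O 0.04117644120074461 axis at z=.092 fwd 4.7
25.3 [ 0.53543997 -0.04343699  0.29477516] [ 30.5  13.  -34.1  97.7   7.5  71.5 -77.2] [-0.16  0.84 -1.34] [-0.34  0.02  0.06] 0.02440888385974731
```

View pics/z27.png

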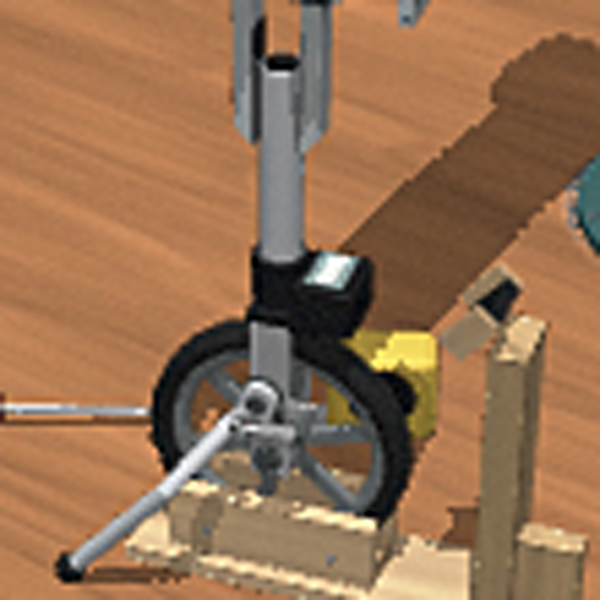

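Call:
step_arm(
  plan=[
    [0, 0.4, 0, 0, 0],
    [0, 0.7, 0, 0, 0],
    [0, 0.7, 0, 0, 0],
    [0, 0.7, 0, 0, 0],
  ],
)

```text
time: 25.8
tcp_pos: [0.5356, -0.044, 0.2948]
ee_rot: [[0.311, 0.002, 0.951], [-0.951, 0.003, 0.311], [-0.002, -1.0, 0.003]]
wrist_force: [-0.9, 0.5, 1.0]
opening: 0.0247
```

```bash
python3 chk.py 29; python3 - <<'E'
from fit import *
from rig import state
F=[];T=[]
e=np.load("scene29.npz")
a=e["image"][250:285,265:310];cv2.imwrite("pics/foot29.png",cv2.resize(a,(720,560),interpolation=cv2.INTER_CUBIC))
P=pts(e,np.array([(281,267),(284,267),(284,270),(281,270)]));print(P.round(4)[:16],np.median(P,0))
E
```

```text
25.8 [ 0.53560082 -0.04397332  0.29475759] [-0.95  0.51  0.99] fwd 0.78 [ 0.28  0.22 -0.  ] 0.02466293156872101
29 171 err mm 1.2639102027529325 lean -0.7669778923898013 side -1.47189079441819 c fwd/lat/up -0.5 -0.2 163.8 angle of c from O -0.15773512349264596 axis at z=.092 fwd 1.7
[[ 0.6358 -0.1297  0.0224]
 [ 0.6291 -0.1315  0.017 ]
 [ 0.6319 -0.1244  0.0224]
 [ 0.6285 -0.1232  0.0208]
 [ 0.6329 -0.1327  0.0147]
 [ 0.6322 -0.1289  0.0161]
 [ 0.6301 -0.1264  0.016 ]
 [ 0.6293 -0.1227  0.0173]
 [ 0.6361 -0.13    0.0138]
 [ 0.6329 -0.124   0.0147]
 [ 0.6309 -0.1215  0.0147]
 [ 0.6358 -0.1305  0.0092]
 [ 0.6315 -0.13    0.0065]
 [ 0.6308 -0.1263  0.0079]
 [ 0.6317 -0.121   0.0112]] [ 0.6316615  -0.12636205  0.01474122]
```

View pics/foot29.png

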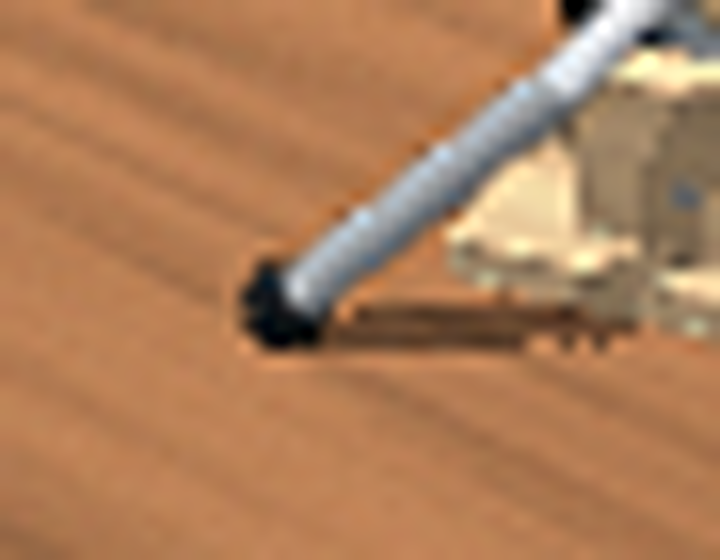

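Call:
step_arm(
  plan=[
    [0, 0, 0, 0, 0],
    [0, 0, 0, 0, 0],
    [0, 0, 0, 0, 0],
    [0, 0, 0, 0, 0],
    [0, 0, 0, 0, 0],
    [0, 0, 0, 0, 0],
    [0, 0, 0, 0, 0],
    [0, 0, 0, 0, 0],
  ],
)

```text
time: 26.65
tcp_pos: [0.5356, -0.0439, 0.2948]
ee_rot: [[0.311, 0.002, 0.951], [-0.951, 0.003, 0.311], [-0.002, -1.0, 0.003]]
wrist_force: [-1.8, 1.0, -0.1]
opening: 0.0246
```

```bash
python3 chk.py 30; python3 - <<'E'
import numpy as np,cv2
from rig import imaging
t=imaging.get_image("top")["image"];cv2.imwrite("pics/top30.png",t)
E
```

```text
26.65 [ 0.5355991  -0.04394709  0.29475166] [-1.81  1.03 -0.14] fwd 1.54 [ 0.26  0.24 -0.07] 0.024636503327729174
30 170 err mm 0.9977635423859985 lean -0.17633679506463767 side -1.1702601627378892 c fwd/lat/up -0.4 -0.4 163.9 angle of c from O -0.13395721806865607 axis at z=.092 fwd 0.1
```

View pics/top30.png

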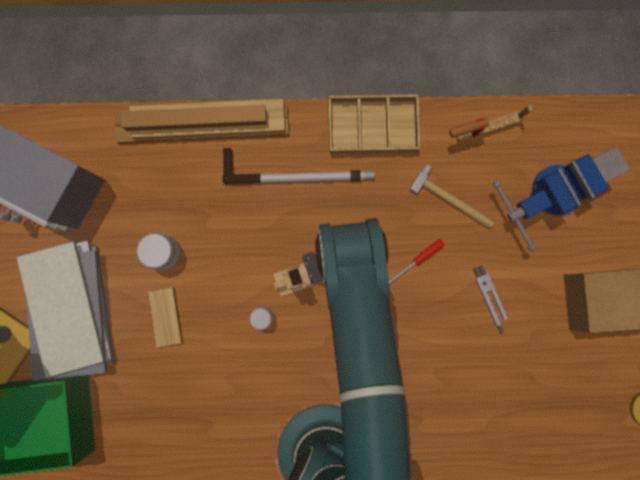

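View pics/z30.png

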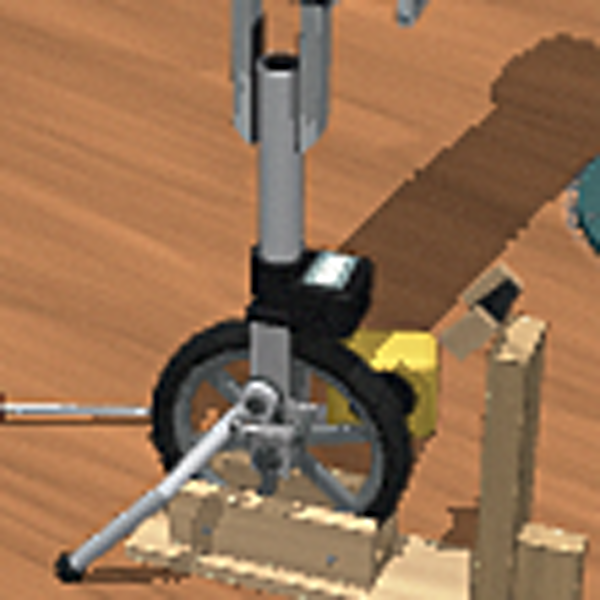

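Stable: the fork is upright, the foot is at (67,566) meeting its shadow, the wheel is in the slot, and everything else visible is where it was. I'm handing the job in.

```bash
python3 -c "
from rig import r
print(r.finish_job())"
```

```text
the job is handed in; nothing more can be done
None
```

The job was handed in at about 27 s. The kickstand is down, the fork is upright with the wheel in the cradle, and the gripper holds the stub at 30 N.

- **How it went:** I pushed the kickstand over centre with the shut fingers while the fork leaned on its rest, and it snapped down to its stop.
- **What went wrong:** My first swing gripped the stub across the axle with a light 10 N, and the tube crept to the edge of the pads. When I turned the gripper to re-seat it, the tube slipped out. The fork fell back onto its padded rest from nearly upright. The pictures afterwards showed the wheel in the slot, the kickstand still down and the fork leaning as before.
- **Second swing:** I swung it up again with one finger in front of the tube and one behind, until the force rose as the foot met the bench. Then I closed on the stub.
- **Last checks:** The fork is within about 0.2° of vertical, good to about 0.6° given the 2 mm camera calibration. The foot's picture position fits a ball resting on the bench, and it meets its own shadow. The grasp point is about 222 mm from the axle. Wrist force is about 2 N, and it held steady for 0.8 s before hand-in.
- **Less certain:** Depth readings at the foot were too noisy to confirm bench contact on their own. A few single-frame readings of the tube's tilt differed by 1–2°, on a very short visible length. In the last overhead picture the arm hid the tape measure, but it showed in its place in the other view. Nothing else appears to have moved.

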